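# Sort the prop potions into the stall's display trays

## Task

Sort the loose potion bottles standing on the stall table (two red jars, two blue vials, one square green bottle) into the display trays: each goes into the tray whose floor has its own colour, one bottle to a bay, standing upright on the tray's floor near the middle of its bay. They are glass, so set each one down gently rather than dropping it, and knock none over. The amber jar has no tray: leave it standing where it is.

Things in the scene. Friction and masses are not known exactly. Their poses are not given: they have to be found in the camera images.
- red_a_mid (a point): one of two alike: round glass jar, red body, 46 mm in diameter and 84 mm high in all: straight side up to 62 mm above its base, then a round brass lid 28 mm wide. This point is at its centre, 42 mm above its base; z points up along the jar. It stands on the table at the start. About 0.15 kg.
- red_b_mid (a point): the other of two alike: round glass jar, red body, 46 mm in diameter and 84 mm high in all: straight side up to 62 mm above its base, then a round brass lid 28 mm wide. This point is at its centre, 42 mm above its base; z points up along the jar. It stands on the table at the start. About 0.15 kg.
- blue_a_mid (a point): one of two alike: slim round glass vial, blue, 36 mm in diameter and 88 mm high in all: straight side up to 66 mm above its base, then a short neck with a cork stopper. This point is at its centre, 44 mm above its base; z points up along the vial. It stands on the table at the start. About 0.11 kg.
- blue_b_mid (a point): the other of two alike: slim round glass vial, blue, 36 mm in diameter and 88 mm high in all: straight side up to 66 mm above its base, then a short neck with a cork stopper. This point is at its centre, 44 mm above its base; z points up along the vial. It stands on the table at the start. About 0.11 kg.
- green_a_mid (a point): square glass bottle, green, the only one: 40 by 40 mm across its flat sides (which face its x and y), 86 mm high in all: straight sides up to 66 mm above its base, then a narrow neck with a round black cap 30 mm wide. This point is at its centre, 43 mm above its base; z points up along the bottle. It stands on the table at the start. About 0.15 kg.
- amber_a_mid (a point): not to be moved: round glass jar, amber (yellow-orange) body, 46 mm in diameter and 84 mm high in all: straight side up to 62 mm above its base, then a round white lid 28 mm wide. This point is at its centre, 42 mm above its base; z points up along the jar. It stands on the table at the start. About 0.15 kg.
- tray_red: fixed dark wooden display tray with a red floor. Outside 100 mm along its x by 194 mm along its y, walls 6 mm thick with their tops 14 mm above the table. A divider of the same thickness and height splits it into two bays, each 88 mm square inside, centred at y = +47 mm and y = -47 mm (x = 0) of the tray. The floor of the bays is 5 mm above the table. Origin at the tray's centre, at table height; z up.
- tray_blue: fixed dark wooden display tray with a blue floor. Outside 100 mm along its x by 194 mm along its y, walls 6 mm thick with their tops 14 mm above the table. A divider of the same thickness and height splits it into two bays, each 88 mm square inside, centred at y = +47 mm and y = -47 mm (x = 0) of the tray. The floor of the bays is 5 mm above the table. Origin at the tray's centre, at table height; z up.
- tray_green: fixed dark wooden display tray with a green floor and a single bay. Outside 100 by 100 mm, walls 6 mm thick with their tops 14 mm above the table; the bay is 88 mm square inside, its middle at the tray's centre, its floor 5 mm above the table. Origin at the tray's centre, at table height; z up.

How it is judged:
At the end, for the whole second after the job is handed in: Every red, blue and green bottle stands in the tray of its colour, one to a bay, upright within 0.1 rad, on the tray floor (height within 4 mm), its centre within 30 mm of the bay's middle along each tray axis, at rest; the amber jar upright within 20 mm of its start (((x of red_a_mid in the frame of tray_red between -0.03 and 0.03 m and y of red_a_mid in the frame of tray_red between 0.017 and 0.077 m and z of red_a_mid in the frame of tray_red between 0.042 and 0.051 m and angle between each of red_a_mid, red_b_mid's own z axis and vertical below 0.1 rad and x of red_b_mid in the frame of tray_red between -0.03 and 0.03 m and y of red_b_mid in the frame of tray_red between -0.077 and -0.017 m and z of red_b_mid in the frame of tray_red between 0.042 and 0.051 m) or (x of red_a_mid in the frame of tray_red between -0.03 and 0.03 m and y of red_a_mid in the frame of tray_red between -0.077 and -0.017 m and z of red_a_mid in the frame of tray_red between 0.042 and 0.051 m and angle between each of red_a_mid, red_b_mid's own z axis and vertical below 0.1 rad and x of red_b_mid in the frame of tray_red between -0.03 and 0.03 m and y of red_b_mid in the frame of tray_red between 0.017 and 0.077 m and z of red_b_mid in the frame of tray_red between 0.042 and 0.051 m)) and ((x of blue_a_mid in the frame of tray_blue between -0.03 and 0.03 m and y of blue_a_mid in the frame of tray_blue between 0.017 and 0.077 m and z of blue_a_mid in the frame of tray_blue between 0.044 and 0.053 m and angle between each of blue_a_mid, blue_b_mid's own z axis and vertical below 0.1 rad and x of blue_b_mid in the frame of tray_blue between -0.03 and 0.03 m and y of blue_b_mid in the frame of tray_blue between -0.077 and -0.017 m and z of blue_b_mid in the frame of tray_blue between 0.044 and 0.053 m) or (x of blue_a_mid in the frame of tray_blue between -0.03 and 0.03 m and y of blue_a_mid in the frame of tray_blue between -0.077 and -0.017 m and z of blue_a_mid in the frame of tray_blue between 0.044 and 0.053 m and angle between each of blue_a_mid, blue_b_mid's own z axis and vertical below 0.1 rad and x of blue_b_mid in the frame of tray_blue between -0.03 and 0.03 m and y of blue_b_mid in the frame of tray_blue between 0.017 and 0.077 m and z of blue_b_mid in the frame of tray_blue between 0.044 and 0.053 m)) and x of green_a_mid in the frame of tray_green between -0.03 and 0.03 m and y of green_a_mid in the frame of tray_green between -0.03 and 0.03 m and z of green_a_mid in the frame of tray_green between 0.043 and 0.052 m and angle between each of green_a_mid, amber_a_mid's own z axis and vertical below 0.1 rad and linear speed of each of red_a, blue_a, green_a, red_b, blue_b below 0.02 m/s and angular speed of each of red_a, blue_a, green_a, red_b, blue_b below 0.2 rad/s and distance of amber_a_mid from where it was at the start of the episode below 0.02 m); the robot touches nothing.
It fails at once if a bottle or the amber jar is knocked over (tilts more than 0.8 rad) (angle between any of red_a_mid, blue_a_mid, green_a_mid, red_b_mid, blue_b_mid, amber_a_mid's own z axis and vertical above 0.8 rad).
It fails at once if a bottle is dropped or flung (it moves faster than 0.7 m/s within 20 mm of standing height) ((linear speed of red_a above 0.7 m/s and height (world z) of red_a_mid below 0.062 m) or (linear speed of blue_a above 0.7 m/s and height (world z) of blue_a_mid below 0.064 m) or (linear speed of green_a above 0.7 m/s and height (world z) of green_a_mid below 0.063 m) or (linear speed of red_b above 0.7 m/s and height (world z) of red_b_mid below 0.062 m) or (linear speed of blue_b above 0.7 m/s and height (world z) of blue_b_mid below 0.064 m)).
It fails at once if the amber jar is moved by more than 20 mm (distance of amber_a_mid from where it was at the start of the episode above 0.02 m).
It also fails if it takes over 131 s, if anything falls off the work surface, if the arm or the gripper's body presses on something with over 40 N, if the wrist force passes 120 N, or if a joint passes its speed limit or range.

## Robot

A 7-joint arm with a two-finger parallel gripper is mounted at the origin on the work surface. World frame = base frame: x ahead of the robot, y to its left, z up, the work surface at z = 0. Lengths are in m, angles in rad, forces in N, time in s.
With the tool pointing down it reaches from about 0.425 to 0.875 m from the base axis. Payload 4.7 kg.
Tool frame: the origin (TCP) lies midway between the tips of the shut fingers; the grasp point (between the pads) lies 19 mm behind it (ctrl.grip_point_offset is the distance from the TCP to the grasp point, in m); z points along the fingers, y is the line along which they close (so a half turn about z gives the same grasp; the last joint's range is limited). The gripper opens to 87 mm and grips with 3 to 60 N. Pads are 19 mm wide; open, the fingers measure 117 mm over their backs; the gripper's body (75 mm by 190 mm) begins 51 mm behind the grasp point.
Start: joints at [-1.252, 0.321, -0.07, 1.45, 0.023, 1.371, -0.057], TCP at [0.195, 0.62, 0.223] pointing down, gripper open.
Joint ranges: [-2.86, 2.86], [-0.3, 2.09], [-1.38, 1.24], [0.06, 2.45], [-1.56, 4.7], [0.09, 2.05], [-2.69, 2.69]. Speed limits (rad/s): [2.57, 2.57, 3.14, 3.14, 3.14, 3.14, 3.14].

## Interface

Orientations are given as a rotation vector (axis times angle).
In Python, from bench import ctrl gives the robot as it stands. The module is installed in compiled form; this text tells all that it offers.
- The arm moves only by the shell command python3 -m handwheel 'ROWS' [OPENING] [FORCE]. ROWS is JSON, a list of rows, each an object of numbers: "x", "y", "z": the shift along the tool's x, y, z in m; "wx", "wy", "wz": the turn, a rotation vector about the tool's x, y, z in degrees. A call has 1 to 10 rows; each row is the pose to reach, as a shift and turn from the pose commanded when the call began, along the tool's axes at that moment; what a row does not reach only later rows make up. A row lasts 1/12 s, in which the tool goes at most 41.7 mm and 7.16 degrees, less where a joint would pass 70% of its speed; a pose out of reach is approached as far as the arm can. A call with a gripper value outside its range is refused whole. OPENING is the finger opening in m, from 0 to 0.087, set as the call begins (- or left out, the last holds). The fingers move at their own pace and stop on an object; FORCE is the grip in N (left out, the last holds). Time passes only in rows, so rows that repeat a pose let the fingers close. It gives the time, the measured TCP pose, the force, the opening and the grip force at its end, in the units of the state.
- ctrl.get_state(): the state, without advancing time (a new reading comes with each control period).
- ctrl.get_image(name): name is "side" or "top" or "wrist"; returns a dict with "image" (420x560x3 uint8, red, green, blue), "K" (3x3 intrinsics, pixels), "world_to_cam" (4x4, takes a point from world to camera coordinates); the wrist camera has in their place "hand_eye" (4x4, takes a point from camera to tool coordinates, whose origin is the TCP and whose axes are the flange's). Camera axes: x right, y down, z forward; pixel columns grow to the right and rows downward; lengths in m; the calibration is good to about 2 mm. A picture is of the moment at which its call begins: read the wrist's pose just before it. There is no depth.
- ctrl.close_job(): hands the job in; it is judged then, once.
The state is a dict: "time": time; "joint_positions": joint angles; "qd": joint speeds; "joint_torque": joint torques, N m; "position": TCP position; "tool_rot": TCP orientation; "ft_force": force on the tool from outside, world axes, zero at the start; "torque": the same for the moment, N m; "grip_width": opening from 0.0 (shut) to 1.0 (fully open); "grip_force": force on a finger pad.
Only numpy, scipy, OpenCV 4.12 (cv2) and the standard library are available. Lean on these libraries where they do the work, as an engineer would, in place of code of your own. Each camera call takes 0.05 s, during which the arm holds its last target. There are 200 camera calls.

## Working session

There is one attempt and no reset: what is moved stays moved. The work goes in short steps, Python scripts to look and compute and a shell command to move; the robot and the scene stay as the last step left them, time stands still between calls to the robot, and variables do not carry over. Pictures are saved under pics/ and viewed, at most 14 in all, crops included, and the job is handed in when it is done.

```bash
mkdir -p pics
python3 - <<'E'
from bench import ctrl
import cv2
s=ctrl.get_state();print(s)
for n in("top","side"):
    d=ctrl.get_image(n);cv2.imwrite(f"pics/{n}0.png",d["image"][:,:,::-1]);print(d["K"],d["world_to_cam"])
E
```

```text
{'time': 0.0, 'joint_positions': array([-1.25189667,  0.32182407, -0.07005582,  1.4516725 ,  0.02259449,
        1.37081893, -0.05689573]), 'qd': array([ 2.78832815e-04, -1.67335501e-06, -2.67243666e-04, -1.56801911e-04,
        3.96781550e-04, -1.85858954e-03, -1.02175384e-03]), 'joint_torque': array([ 6.50485958e-05, -4.91285419e+01, -4.03436981e-01, -3.12537146e+01,
       -6.38693897e-02,  4.33574268e-02,  1.88176305e-04]), 'position': array([0.19496144, 0.61948401, 0.22146186]), 'tool_rot': array([-4.76888020e-01, -3.10499123e+00,  3.02671461e-03]), 'ft_force': array([ 0.99488278,  0.79021351, -0.46813174]), 'torque': array([-0.01020683,  0.01686951,  0.02457233]), 'grip_force': 0.0, 'grip_width': 0.9987649428763651}
[[433.44738058   0.         287.95215449]
 [  0.         433.44738058 211.38072562]
 [  0.           0.           1.        ]] [[-0.00611678 -0.9997924  -0.01943534  0.01087727]
 [-0.98245511  0.0096313  -0.18625037  0.49779101]
 [ 0.1863989   0.0179551  -0.98231007  0.79531529]
 [ 0.          0.          0.          1.        ]]
[[383.02858124   0.         284.35013612]
 [  0.         383.02858124 213.53594949]
 [  0.           0.           1.        ]] [[ 0.98164755 -0.19030112  0.01239203 -0.47865942]
 [-0.11161999 -0.62603531 -0.77176471  0.10145332]
 [ 0.15462554  0.75621774 -0.63578744  0.91154199]
 [ 0.          0.          0.          1.        ]]
```

View pics/top0.png

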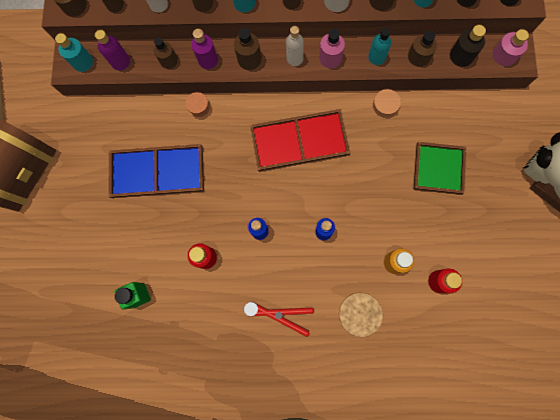

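View pics/side0.png

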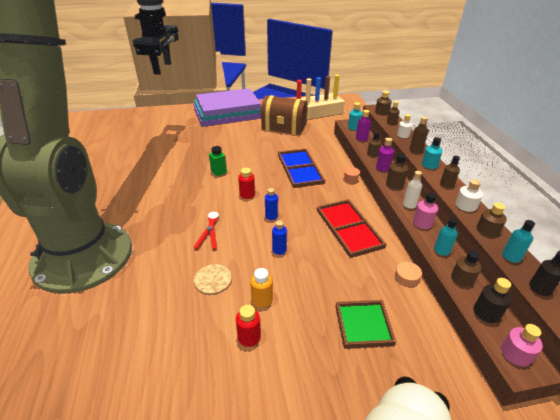

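```bash
cat > fit.py <<'E'
import numpy as np,cv2
from scipy.optimize import minimize
T=np.array
def proj(d,P):
    P=np.c_[P,np.ones(len(P))]@T(d["world_to_cam"]).T[:,:3]
    q=P@T(d["K"]).T; return q[:,:2]/q[:,2:]
def ray(d,uv,z):
    M=T(d["world_to_cam"]);R=M[:3,:3];c=-R.T@M[:3,3]
    v=R.T@np.linalg.inv(d["K"])@T([*uv,1.]);return c+v*(z-c[2])/v[2]
def hsvmask(im,col):
    h=cv2.cvtColor(im,cv2.COLOR_RGB2HSV);H,S,V=h[...,0].astype(int),h[...,1],h[...,2]
    g={"red":(H<4)|(H>174),"blue":(H>110)&(H<128),"green":(H>50)&(H<75),"amber":(H>14)&(H<24)}[col]
    return (g&(S>(200 if col in("red","amber") else 120))&(V>(130 if col=="amber" else 25))).astype(np.uint8)
def ring(x,y,r,z,yaw=None):
    t=np.linspace(0,2*np.pi,40,endpoint=False) if yaw is None else yaw+np.pi/4+np.arange(4)*np.pi/2
    if yaw is not None:r=r*2**.5
    return np.c_[x+r*np.cos(t),y+r*np.sin(t),0*t+z]
def hull(P,val,m):
    cv2.fillConvexPoly(m,cv2.convexHull(np.round(P*16).astype(np.int32)),val,shift=4)
DIM={"red":(.023,.062,.014,.084),"amber":(.023,.062,.014,.084),"blue":(.018,.066,.009,.088),"green":(.02,.066,.015,.086)}
def render(d,col,p):
    r,h,rl,H=DIM[col];m=np.zeros((420,560),np.uint8);yaw=p[2] if col=="green" else None
    hull(proj(d,np.r_[ring(*p[:2],r,0,yaw),ring(*p[:2],r,h,yaw)]),1,m)
    hull(proj(d,np.r_[ring(*p[:2],rl,h+.006),ring(*p[:2],rl,H)]),0,m);return m
def comps(m,amin):
    n,L,S,C=cv2.connectedComponentsWithStats(m);return [(C[i],S[i],(L==i).astype(np.uint8)) for i in range(1,n) if S[i,4]>amin]
E
python3 - <<'E'
from fit import *
from bench import ctrl
D={n:ctrl.get_image(n) for n in("top","side")}
for col in DIM:
    m=hsvmask(D["top"]["image"],col);ms=hsvmask(D["side"]["image"],col);m[:100]=0
    for c,s,k in comps(m,120):
        if s[4]>1200:
            q=cv2.boxPoints(cv2.minAreaRect(cv2.findContours(k,0,1)[0][0][...,:].reshape(-1,2) if 0 else np.argwhere(k)[:,::-1].astype(np.float32)))
            W=T([ray(D["top"],u,.005) for u in q]);e=W[1]-W[0];f=W[2]-W[1]
            print(col,"tray bay",W.mean(0).round(3),np.linalg.norm(e).round(3),np.linalg.norm(f).round(3),np.degrees(np.arctan2(e[1],e[0])).round(1));continue
        p0=ray(D["top"],c,.035)[:2];best=None
        def cost(p):
            t=0
            for n,kk in(("top",k),("side",ms)):
                r=render(D[n],col,p);lm=kk
                if n=="side":
                    w=cv2.dilate(render(D[n],col,[*p0,0]),np.ones((15,15)));lm=kk*w
                t+=1-(r&lm).sum()/max(1,(r|lm).sum())
            return t
        for y in ([0,.3,.6,.9,1.2] if col=="green" else [0]):
            S=[[*p0,y],[p0[0]+.006,p0[1],y],[p0[0],p0[1]+.006,y],[*p0,y+.25]]
            if col!="green":S=[a[:2] for a in S[:3]]
            r=minimize(cost,S[0],method="Nelder-Mead",options=dict(initial_simplex=S))
            if best is None or r.fun<best.fun:best=r
        print(col,c.round(0),"area",s[4],best.x.round(4),"cost",round(best.fun,2))
E
```

```text
red tray bay [ 0.669 -0.064  0.005] 0.09 0.087 -79.9
red tray bay [0.652 0.029 0.005] 0.089 0.087 -79.9
red [205. 257.] area 336 [0.414  0.1762] cost 0.51
red [441. 281.] area 424 [ 0.3626 -0.2879] cost 0.49
red [288. 310.] area 195 [ 0.2914 -0.0069] cost 1.53
red [287. 324.] area 193 [ 0.2898 -0.0057] cost 1.6
amber [399. 261.] area 223 [ 0.4009 -0.2042] cost 0.74
blue tray bay [0.599 0.237 0.005] 0.088 0.088 -88.1
blue tray bay [0.593 0.331 0.005] 0.085 0.091 -90.7
blue [259. 229.] area 240 [0.4656 0.066 ] cost 0.59
blue [324. 230.] area 236 [ 0.4651 -0.0632] cost 0.57
green tray bay [ 0.595 -0.307  0.005] 0.089 0.088 -7.2
green [136. 295.] area 462 [0.3395 0.3098 0.1783] cost 0.45
```

```bash
cat > go.py <<'E'
# usage: go.py x y z : shift and turn (tool axes, mm/deg) to a down-pointing pose with closing line at 10 deg
import sys,numpy as np
from scipy.spatial.transform import Rotation as Ro
from bench import ctrl
s=ctrl.get_state();R=Ro.from_rotvec(s["tool_rot"]);x,y,z=map(float,sys.argv[1:4])
a=np.radians(10.2);Y=np.array([np.cos(a),np.sin(a),0]);Z=np.array([0,0,-1.]);G=Ro.from_matrix(np.c_[np.cross(Y,Z),Y,Z])
print("shift mm",(1e3*R.inv().apply(np.array([x,y,z])-s["position"])).round(1),"turn deg",np.degrees((R.inv()*G).as_rotvec()).round(1),"at",s["position"].round(4),"t",round(s["time"],2),"w",round(s["grip_width"]*87,1),s["grip_force"])
E
python3 go.py .3395 .3098 .18
```

```text
shift mm [-230.8 -252.2   42.2] turn deg [-0.1  0.  62.3] at [0.195  0.6197 0.2219] t 0.2 w 87.1 0.0
```

```bash
python3 -m handwheel '[{"x":-0.231,"y":-0.252,"z":0.042,"wz":62.3},{"x":-0.231,"y":-0.252,"z":0.042,"wz":62.3},{"x":-0.231,"y":-0.252,"z":0.042,"wz":62.3},{"x":-0.231,"y":-0.252,"z":0.042,"wz":62.3},{"x":-0.231,"y":-0.252,"z":0.042,"wz":62.3},{"x":-0.231,"y":-0.252,"z":0.042,"wz":62.3},{"x":-0.231,"y":-0.252,"z":0.042,"wz":62.3},{"x":-0.231,"y":-0.252,"z":0.042,"wz":62.3},{"x":-0.231,"y":-0.252,"z":0.042,"wz":62.3},{"x":-0.231,"y":-0.252,"z":0.042,"wz":62.3}]' 0.075 15; python3 -m handwheel '[{"x":0},{"x":0},{"x":0}]'; python3 go.py .3395 .3098 .18
python3 - <<'E'
from bench import ctrl
import cv2
d=ctrl.get_image("wrist");cv2.imwrite("pics/w1.png",d["image"][:,:,::-1]);print(d["K"],d["hand_eye"])
E
```

```text
shift mm [-230.8 -252.2   42.2] turn deg [-0.1  0.  62.3] at [0.195  0.6197 0.2219] t 0.2 w 87.1 0.0
[[312.91565525   0.         278.62656476]
 [  0.         312.91565525 211.70437297]
 [  0.           0.           1.        ]] [[ 4.87788178e-04 -9.61909462e-01 -2.73367791e-01  7.42150034e-02]
 [ 9.99999881e-01  4.74773877e-04  1.13761151e-04  9.73873395e-05]
 [ 2.03599580e-05 -2.73367814e-01  9.61909579e-01 -1.61592160e-01]
 [ 0.00000000e+00  0.00000000e+00  0.00000000e+00  1.00000000e+00]]invalid input at $[0]: expected keys x, y, z, wx, wy, wz
invalid input at $[0]: expected keys x, y, z, wx, wy, wz
```

View pics/w1.png

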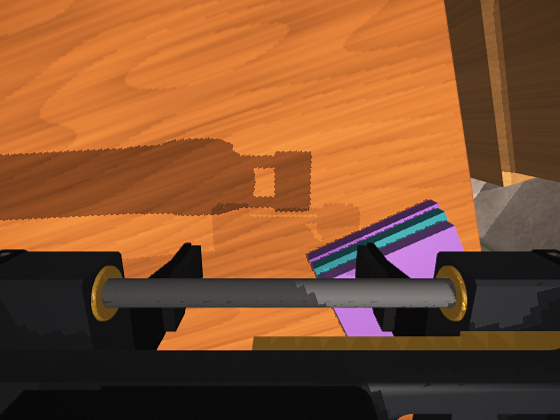

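The wrist picture only shows bare table, the book pile at (390,280) and the fingers at (190,290) and (375,290). The arm has not moved, because every row needs all six keys.

```bash
python3 -m handwheel '[{"x":-0.231,"y":-0.252,"z":0.042,"wx":0,"wy":0,"wz":62.3},{"x":-0.231,"y":-0.252,"z":0.042,"wx":0,"wy":0,"wz":62.3},{"x":-0.231,"y":-0.252,"z":0.042,"wx":0,"wy":0,"wz":62.3},{"x":-0.231,"y":-0.252,"z":0.042,"wx":0,"wy":0,"wz":62.3},{"x":-0.231,"y":-0.252,"z":0.042,"wx":0,"wy":0,"wz":62.3},{"x":-0.231,"y":-0.252,"z":0.042,"wx":0,"wy":0,"wz":62.3},{"x":-0.231,"y":-0.252,"z":0.042,"wx":0,"wy":0,"wz":62.3},{"x":-0.231,"y":-0.252,"z":0.042,"wx":0,"wy":0,"wz":62.3},{"x":-0.231,"y":-0.252,"z":0.042,"wx":0,"wy":0,"wz":62.3},{"x":-0.231,"y":-0.252,"z":0.042,"wx":0,"wy":0,"wz":62.3}]' 0.075 15; python3 go.py .3395 .3098 .16
```

```text
time: 1.08
position: [0.3417, 0.3064, 0.1804]
tool_rot: [2.026, 2.401, -0.001]
ft_force: [-0.7, 0.5, -0.4]
grip_width: 0.858
grip_force: 0.0
shift mm [ 3.7 -1.6 20.4] turn deg [-0.   0.  -0.5] at [0.3417 0.3064 0.1804] t 1.08 w 74.7 0.0
```

```bash
cat > wr.py <<'E'
# usage: wr.py col x y name : refine bottle from the wrist camera
import sys
from fit import *
from bench import ctrl
from scipy.spatial.transform import Rotation as Ro
col,x,y,name=sys.argv[1],float(sys.argv[2]),float(sys.argv[3]),sys.argv[4]
s=ctrl.get_state();M=np.eye(4);M[:3,:3]=Ro.from_rotvec(s["tool_rot"]).as_matrix();M[:3,3]=s["position"]
d=ctrl.get_image("wrist");d=dict(d,world_to_cam=np.linalg.inv(M@d["hand_eye"]));k=hsvmask(d["image"],col)
k=k*cv2.dilate(render(d,col,[x,y,.178]),np.ones((61,61)))
def cost(p):
    r=render(d,col,p);return 1-(r&k).sum()/max(1,(r|k).sum())
S=[[x,y,.178],[x+.008,y,.178],[x,y+.008,.178],[x,y,.35]]
if col!="green":S=[a[:2] for a in S[:3]]
r=minimize(cost,S[0],method="Nelder-Mead",options=dict(initial_simplex=S));print(r.x.round(4),"cost",round(r.fun,2))
im=d["image"][:,:,::-1].copy();cv2.drawContours(im,cv2.findContours(render(d,col,r.x),0,1)[0],-1,(255,255,255),1);cv2.imwrite(f"pics/{name}.png",im)
E
python3 wr.py green .3395 .3098 w2
```

```text
[0.3409 0.3073 0.4281] cost 0.23
```

View pics/w2.png

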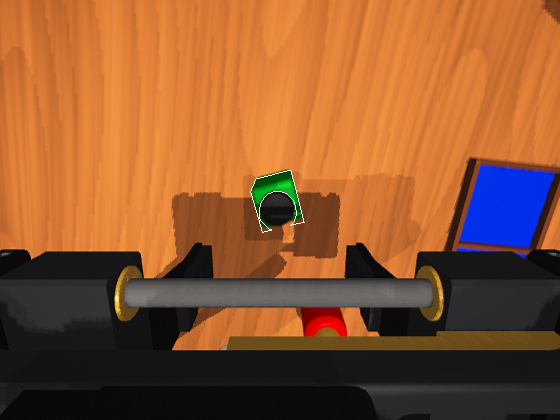

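The green bottle is at (277,200) and the outline fits, turned about 14° to the fingers. I'll turn with it and go down.

```bash
python3 -m handwheel '[{"x":0.001,"y":0,"z":0.02,"wx":0,"wy":0,"wz":-7},{"x":0.001,"y":0,"z":0.05,"wx":0,"wy":0,"wz":-14},{"x":0.001,"y":0,"z":0.08,"wx":0,"wy":0,"wz":-14.5},{"x":0.001,"y":0,"z":0.11,"wx":0,"wy":0,"wz":-14.5},{"x":0.001,"y":0,"z":0.13,"wx":0,"wy":0,"wz":-14.5},{"x":0.001,"y":0,"z":0.145,"wx":0,"wy":0,"wz":-14.5},{"x":0.001,"y":0,"z":0.15,"wx":0,"wy":0,"wz":-14.5},{"x":0.001,"y":0,"z":0.15,"wx":0,"wy":0,"wz":-14.5},{"x":0.001,"y":0,"z":0.15,"wx":0,"wy":0,"wz":-14.5}]' && python3 -m handwheel '[{"x":0,"y":0,"z":0,"wx":0,"wy":0,"wz":0},{"x":0,"y":0,"z":0,"wx":0,"wy":0,"wz":0},{"x":0,"y":0,"z":0,"wx":0,"wy":0,"wz":0},{"x":0,"y":0,"z":0,"wx":0,"wy":0,"wz":0},{"x":0,"y":0,"z":0,"wx":0,"wy":0,"wz":0},{"x":0,"y":0,"z":0,"wx":0,"wy":0,"wz":0},{"x":0,"y":0,"z":0,"wx":0,"wy":0,"wz":0},{"x":0,"y":0,"z":0,"wx":0,"wy":0,"wz":0}]' 0.02 20; python3 go.py .595 -.307 .16
```

```text
time: 1.88
position: [0.3395, 0.3126, 0.0311]
tool_rot: [-1.691, -2.648, -0.001]
ft_force: [-0.9, 0.1, 0.7]
grip_width: 0.862
grip_force: 0.0
time: 2.55
position: [0.3396, 0.3113, 0.0307]
tool_rot: [-1.694, -2.645, 0.0]
ft_force: [-0.4, -0.3, 1.9]
grip_width: 0.455
grip_force: 20.0
shift mm [-668.4  -26.7 -129.3] turn deg [-0.  -0.  14.5] at [0.3396 0.3113 0.0307] t 2.55 w 39.5 20.00011713244021
```

```bash
python3 -m handwheel '[{"x":0,"y":0,"z":-0.02,"wx":0,"wy":0,"wz":0},{"x":0,"y":0,"z":-0.06,"wx":0,"wy":0,"wz":0},{"x":-0.01,"y":0.01,"z":-0.095,"wx":0,"wy":0,"wz":0},{"x":-0.03,"y":0.025,"z":-0.125,"wx":0,"wy":0,"wz":0},{"x":-0.065,"y":0.035,"z":-0.13,"wx":0,"wy":0,"wz":0},{"x":-0.105,"y":0.035,"z":-0.13,"wx":0,"wy":0,"wz":0},{"x":-0.145,"y":0.035,"z":-0.13,"wx":0,"wy":0,"wz":0},{"x":-0.185,"y":0.035,"z":-0.13,"wx":0,"wy":0,"wz":0},{"x":-0.225,"y":0.035,"z":-0.13,"wx":0,"wy":0,"wz":0},{"x":-0.265,"y":0.035,"z":-0.13,"wx":0,"wy":0,"wz":0}]'; python3 go.py .595 -.307 .16
```

```text
time: 3.38
position: [0.4826, 0.0834, 0.1604]
tool_rot: [-1.694, -2.646, -0.001]
ft_force: [1.2, 1.1, -1.3]
grip_width: 0.456
grip_force: 20.0
shift mm [-4.016e+02 -6.130e+01  2.000e-01] turn deg [ 0.  -0.  14.5] at [0.4826 0.0834 0.1604] t 3.38 w 39.7 20.002148451749235
```

```bash
python3 -m handwheel '[{"x":-0.04,"y":-0.006,"z":0,"wx":0,"wy":0,"wz":0},{"x":-0.08,"y":-0.012,"z":0,"wx":0,"wy":0,"wz":0},{"x":-0.12,"y":-0.018,"z":0,"wx":0,"wy":0,"wz":0},{"x":-0.16,"y":-0.024,"z":0,"wx":0,"wy":0,"wz":0},{"x":-0.2,"y":-0.03,"z":0,"wx":0,"wy":0,"wz":0},{"x":-0.24,"y":-0.036,"z":0,"wx":0,"wy":0,"wz":0},{"x":-0.28,"y":-0.042,"z":0,"wx":0,"wy":0,"wz":0},{"x":-0.32,"y":-0.048,"z":0,"wx":0,"wy":0,"wz":0},{"x":-0.36,"y":-0.054,"z":0,"wx":0,"wy":0,"wz":0},{"x":-0.396,"y":-0.06,"z":0,"wx":0,"wy":0,"wz":0}]';  python3 -m handwheel '[{"x":0,"y":0,"z":0,"wx":0,"wy":0,"wz":0},{"x":0,"y":0,"z":0,"wx":0,"wy":0,"wz":0}]' ;python3 go.py .595 -.307 .036
```

```text
time: 4.22
position: [0.5936, -0.3017, 0.1597]
tool_rot: [-1.694, -2.645, 0.001]
ft_force: [0.3, 0.2, -0.2]
grip_width: 0.456
grip_force: 20.0
time: 4.38
position: [0.592, -0.3029, 0.1593]
tool_rot: [-1.7, -2.64, 0.004]
ft_force: [-0.9, 1.6, -1.0]
grip_width: 0.456
grip_force: 20.0
shift mm [ -4.9   1.4 123.3] turn deg [-0.2  0.1 14.2] at [ 0.592  -0.3029  0.1593] t 4.38 w 39.6 19.999961459543556
```

```bash
python3 -m handwheel '[{"x":0,"y":0,"z":0.025,"wx":0,"wy":0,"wz":0},{"x":0,"y":0,"z":0.06,"wx":0,"wy":0,"wz":0},{"x":0,"y":0,"z":0.09,"wx":0,"wy":0,"wz":0},{"x":0,"y":0,"z":0.108,"wx":0,"wy":0,"wz":0},{"x":0,"y":0,"z":0.115,"wx":0,"wy":0,"wz":0},{"x":0,"y":0,"z":0.119,"wx":0,"wy":0,"wz":0},{"x":0,"y":0,"z":0.121,"wx":0,"wy":0,"wz":0},{"x":0,"y":0,"z":0.122,"wx":0,"wy":0,"wz":0},{"x":0,"y":0,"z":0.123,"wx":0,"wy":0,"wz":0},{"x":0,"y":0,"z":0.123,"wx":0,"wy":0,"wz":0}]'
```

```text
time: 5.22
position: [0.5943, -0.2998, 0.0388]
tool_rot: [1.693, 2.644, 0.001]
ft_force: [0.7, -0.1, -1.1]
grip_width: 0.459
grip_force: 20.0
```

```bash
python3 -m handwheel '[{"x":0,"y":0,"z":0.001,"wx":0,"wy":0,"wz":0},{"x":0,"y":0,"z":0.001,"wx":0,"wy":0,"wz":0}]'
```

```text
time: 5.38
position: [0.5938, -0.2996, 0.0371]
tool_rot: [1.694, 2.645, 0.001]
ft_force: [-0.5, -0.3, -2.1]
grip_width: 0.456
grip_force: 20.0
```

```bash
python3 -m handwheel '[{"x":0,"y":0,"z":0.0005,"wx":0,"wy":0,"wz":0},{"x":0,"y":0,"z":0.001,"wx":0,"wy":0,"wz":0},{"x":0,"y":0,"z":0.0015,"wx":0,"wy":0,"wz":0},{"x":0,"y":0,"z":0.0015,"wx":0,"wy":0,"wz":0}]'
```

```text
time: 5.72
position: [0.5937, -0.2996, 0.0358]
tool_rot: [1.694, 2.646, 0.001]
ft_force: [-1.6, 0.9, 4.3]
grip_width: 0.46
grip_force: 20.0
```

```bash
python3 -m handwheel '[{"x":0,"y":0,"z":0,"wx":0,"wy":0,"wz":0},{"x":0,"y":0,"z":0,"wx":0,"wy":0,"wz":0},{"x":0,"y":0,"z":0,"wx":0,"wy":0,"wz":0},{"x":0,"y":0,"z":0,"wx":0,"wy":0,"wz":0},{"x":0,"y":0,"z":-0.02,"wx":0,"wy":0,"wz":0},{"x":0,"y":0,"z":-0.05,"wx":0,"wy":0,"wz":0},{"x":0,"y":0,"z":-0.085,"wx":0,"wy":0,"wz":0},{"x":0,"y":0,"z":-0.12,"wx":0,"wy":0,"wz":0},{"x":0,"y":0,"z":-0.145,"wx":0,"wy":0,"wz":0},{"x":0,"y":0,"z":-0.145,"wx":0,"wy":0,"wz":0}]' 0.072; python3 go.py .3626 -.2879 .18
```

```text
time: 6.55
position: [0.5963, -0.3016, 0.1867]
tool_rot: [1.689, 2.637, 0.003]
ft_force: [1.0, -0.7, 0.8]
grip_width: 0.83
grip_force: 0.0
shift mm [ 110.3 -206.5    4.4] turn deg [ 0.5  0.4 14.5] at [ 0.5963 -0.3016  0.1867] t 6.55 w 72.2 0.0
```

```bash
python3 -m handwheel '[{"x":0.018,"y":-0.035,"z":0.004,"wx":0,"wy":0,"wz":0},{"x":0.037,"y":-0.07,"z":0.004,"wx":0,"wy":0,"wz":0},{"x":0.055,"y":-0.105,"z":0.004,"wx":0,"wy":0,"wz":0},{"x":0.074,"y":-0.14,"z":0.004,"wx":0,"wy":0,"wz":0},{"x":0.092,"y":-0.175,"z":0.004,"wx":0,"wy":0,"wz":0},{"x":0.11,"y":-0.206,"z":0.004,"wx":0,"wy":0,"wz":0},{"x":0.11,"y":-0.206,"z":0.004,"wx":0,"wy":0,"wz":0},{"x":0.11,"y":-0.206,"z":0.004,"wx":0,"wy":0,"wz":0},{"x":0.11,"y":-0.206,"z":0.004,"wx":0,"wy":0,"wz":0}]'; python3 wr.py red .3626 -.2879 w3; python3 go.py .3626 -.2879 .03
```

```text
time: 7.3
position: [0.3612, -0.2855, 0.1763]
tool_rot: [1.693, 2.645, 0.002]
ft_force: [0.0, -0.5, -0.1]
grip_width: 0.829
grip_force: 0.0
[ 0.3634 -0.2887] cost 0.16
shift mm [ -2.4   0.  146.2] turn deg [ 0.   0.  14.6] at [ 0.3615 -0.2857  0.1762] t 7.35 w 72.2 0.0
```

View pics/w3.png

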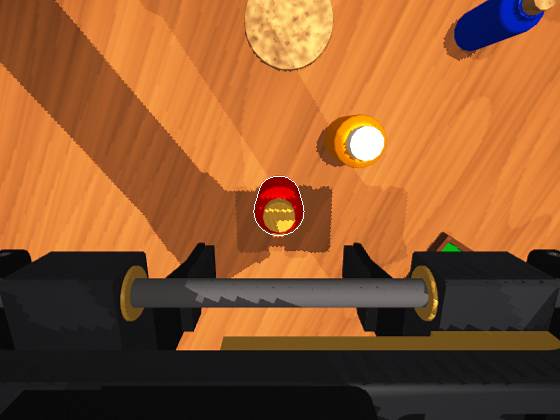

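The fitted outline sits on the red jar at (279,207). The amber jar at (360,140) is clear of the fingers, so I'll grasp.

```bash
python3 -m handwheel '[{"x":-0.0035,"y":0,"z":0.03,"wx":0,"wy":0,"wz":0},{"x":-0.0035,"y":0,"z":0.06,"wx":0,"wy":0,"wz":0},{"x":-0.0035,"y":0,"z":0.09,"wx":0,"wy":0,"wz":0},{"x":-0.0035,"y":0,"z":0.12,"wx":0,"wy":0,"wz":0},{"x":-0.0035,"y":0,"z":0.138,"wx":0,"wy":0,"wz":0},{"x":-0.0035,"y":0,"z":0.146,"wx":0,"wy":0,"wz":0},{"x":-0.0035,"y":0,"z":0.146,"wx":0,"wy":0,"wz":0},{"x":-0.0035,"y":0,"z":0.146,"wx":0,"wy":0,"wz":0}]' && python3 -m handwheel '[{"x":0,"y":0,"z":0,"wx":0,"wy":0,"wz":0},{"x":0,"y":0,"z":0,"wx":0,"wy":0,"wz":0},{"x":0,"y":0,"z":0,"wx":0,"wy":0,"wz":0},{"x":0,"y":0,"z":0,"wx":0,"wy":0,"wz":0},{"x":0,"y":0,"z":0,"wx":0,"wy":0,"wz":0},{"x":0,"y":0,"z":0,"wx":0,"wy":0,"wz":0},{"x":0,"y":0,"z":0,"wx":0,"wy":0,"wz":0}]' 0.02 20; python3 go.py .669 -.064 .16
```

```text
time: 8.02
position: [0.3624, -0.2895, 0.0301]
tool_rot: [-1.693, -2.646, 0.003]
ft_force: [1.1, -0.3, 0.0]
grip_width: 0.825
grip_force: 0.0
time: 8.6
position: [0.3625, -0.289, 0.0306]
tool_rot: [1.693, 2.645, 0.001]
ft_force: [-0.3, 1.3, 4.3]
grip_width: 0.523
grip_force: 20.0
shift mm [  75.9  372.7 -129. ] turn deg [ 0.1  0.  14.5] at [ 0.3625 -0.289   0.0306] t 8.6 w 45.5 20.000355454394594
```

```bash
python3 -m handwheel '[{"x":0,"y":0,"z":-0.02,"wx":0,"wy":0,"wz":0},{"x":0,"y":0,"z":-0.06,"wx":0,"wy":0,"wz":0},{"x":0,"y":0,"z":-0.1,"wx":0,"wy":0,"wz":0},{"x":0.002,"y":0.015,"z":-0.13,"wx":0,"wy":0,"wz":0},{"x":0.01,"y":0.053,"z":-0.13,"wx":0,"wy":0,"wz":0},{"x":0.018,"y":0.093,"z":-0.13,"wx":0,"wy":0,"wz":0},{"x":0.026,"y":0.133,"z":-0.13,"wx":0,"wy":0,"wz":0},{"x":0.034,"y":0.173,"z":-0.13,"wx":0,"wy":0,"wz":0},{"x":0.042,"y":0.213,"z":-0.13,"wx":0,"wy":0,"wz":0},{"x":0.05,"y":0.253,"z":-0.13,"wx":0,"wy":0,"wz":0}]'; python3 go.py .669 -.064 .16
```

```text
time: 9.43
position: [0.5716, -0.136, 0.1592]
tool_rot: [-1.693, -2.645, 0.001]
ft_force: [0.2, -0.3, -1.0]
grip_width: 0.519
grip_force: 20.0
shift mm [ 24.6 118.6  -0.9] turn deg [-0.1 -0.  14.6] at [ 0.5716 -0.136   0.1592] t 9.43 w 45.1 19.999192963005044
```

```bash
python3 -m handwheel '[{"x":0.008,"y":0.04,"z":0,"wx":0,"wy":0,"wz":0},{"x":0.016,"y":0.08,"z":0,"wx":0,"wy":0,"wz":0},{"x":0.025,"y":0.118,"z":0,"wx":0,"wy":0,"wz":0},{"x":0.025,"y":0.118,"z":0,"wx":0,"wy":0,"wz":0},{"x":0.025,"y":0.118,"z":0,"wx":0,"wy":0,"wz":0},{"x":0.025,"y":0.118,"z":0,"wx":0,"wy":0,"wz":0}]'; python3 go.py .669 -.064 .0356
```

```text
time: 9.93
position: [0.6665, -0.0663, 0.1588]
tool_rot: [-1.693, -2.644, 0.004]
ft_force: [0.5, -0.5, -1.6]
grip_width: 0.52
grip_force: 20.0
shift mm [  1.    3.6 123.2] turn deg [-0.2  0.  14.5] at [ 0.6665 -0.0663  0.1588] t 9.93 w 45.2 19.999589851358905
```

```bash
python3 -m handwheel '[{"x":0,"y":0.002,"z":0.025,"wx":0,"wy":0,"wz":0},{"x":0,"y":0.002,"z":0.06,"wx":0,"wy":0,"wz":0},{"x":0,"y":0.002,"z":0.09,"wx":0,"wy":0,"wz":0},{"x":0,"y":0.002,"z":0.108,"wx":0,"wy":0,"wz":0},{"x":0,"y":0.002,"z":0.115,"wx":0,"wy":0,"wz":0},{"x":0,"y":0.002,"z":0.119,"wx":0,"wy":0,"wz":0},{"x":0,"y":0.002,"z":0.121,"wx":0,"wy":0,"wz":0},{"x":0,"y":0.002,"z":0.122,"wx":0,"wy":0,"wz":0},{"x":0,"y":0.002,"z":0.122,"wx":0,"wy":0,"wz":0},{"x":0,"y":0.002,"z":0.122,"wx":0,"wy":0,"wz":0}]'
```

```text
time: 10.77
position: [0.6702, -0.0649, 0.0395]
tool_rot: [1.693, 2.644, 0.002]
ft_force: [1.2, -0.4, -1.9]
grip_width: 0.519
grip_force: 20.0
```

```bash
python3 -m handwheel '[{"x":0,"y":0,"z":0.001,"wx":0,"wy":0,"wz":0},{"x":0,"y":0,"z":0.0015,"wx":0,"wy":0,"wz":0},{"x":0,"y":0,"z":0.002,"wx":0,"wy":0,"wz":0},{"x":0,"y":0,"z":0.0025,"wx":0,"wy":0,"wz":0},{"x":0,"y":0,"z":0.0025,"wx":0,"wy":0,"wz":0}]'
```

```text
time: 11.18
position: [0.6694, -0.0647, 0.0357]
tool_rot: [1.694, 2.646, 0.0]
ft_force: [0.4, -0.8, -1.0]
grip_width: 0.523
grip_force: 20.0
```

```bash
python3 -m handwheel '[{"x":0,"y":0,"z":0.0005,"wx":0,"wy":0,"wz":0},{"x":0,"y":0,"z":0.0007,"wx":0,"wy":0,"wz":0},{"x":0,"y":0,"z":0.0007,"wx":0,"wy":0,"wz":0}]'; python3 -m handwheel '[{"x":0,"y":0,"z":0,"wx":0,"wy":0,"wz":0},{"x":0,"y":0,"z":0,"wx":0,"wy":0,"wz":0},{"x":0,"y":0,"z":0,"wx":0,"wy":0,"wz":0},{"x":0,"y":0,"z":0,"wx":0,"wy":0,"wz":0},{"x":0,"y":0,"z":-0.02,"wx":0,"wy":0,"wz":0},{"x":0,"y":0,"z":-0.05,"wx":0,"wy":0,"wz":0},{"x":0,"y":0,"z":-0.085,"wx":0,"wy":0,"wz":0},{"x":0,"y":0,"z":-0.12,"wx":0,"wy":0,"wz":0},{"x":0,"y":0,"z":-0.145,"wx":0,"wy":0,"wz":0},{"x":0,"y":0,"z":-0.145,"wx":0,"wy":0,"wz":0}]' 0.072; python3 go.py .4651 -.0632 .18
```

```text
time: 11.43
position: [0.6694, -0.0647, 0.0357]
tool_rot: [-1.694, -2.646, -0.001]
ft_force: [-3.3, 0.2, 5.8]
grip_width: 0.521
grip_force: 20.0
time: 12.27
position: [0.6728, -0.0657, 0.1867]
tool_rot: [1.689, 2.638, 0.009]
ft_force: [-0.1, -0.3, 1.2]
grip_width: 0.829
grip_force: 0.0
shift mm [  89.2 -187.6    4.5] turn deg [ 0.6  0.2 14.5] at [ 0.6728 -0.0657  0.1867] t 12.27 w 72.1 0.0
```

```bash
python3 -m handwheel '[{"x":0.018,"y":-0.037,"z":0.004,"wx":0,"wy":0,"wz":0},{"x":0.036,"y":-0.074,"z":0.004,"wx":0,"wy":0,"wz":0},{"x":0.054,"y":-0.111,"z":0.004,"wx":0,"wy":0,"wz":0},{"x":0.072,"y":-0.148,"z":0.004,"wx":0,"wy":0,"wz":0},{"x":0.088,"y":-0.186,"z":0.004,"wx":0,"wy":0,"wz":0},{"x":0.088,"y":-0.186,"z":0.004,"wx":0,"wy":0,"wz":0},{"x":0.088,"y":-0.186,"z":0.004,"wx":0,"wy":0,"wz":0},{"x":0.088,"y":-0.186,"z":0.004,"wx":0,"wy":0,"wz":0}]'; python3 wr.py blue .4651 -.0632 w4; python3 go.py .4651 -.0632 .03
```

```text
time: 12.93
position: [0.4642, -0.0623, 0.1763]
tool_rot: [1.693, 2.645, 0.004]
ft_force: [0.9, 0.7, -0.5]
grip_width: 0.828
grip_force: 0.0
[ 0.4648 -0.0636] cost 0.18
shift mm [ -0.6  -0.2 146.2] turn deg [ 0.1  0.  14.5] at [ 0.4647 -0.0625  0.1762] t 12.98 w 71.9 0.0
```

View pics/w4.png

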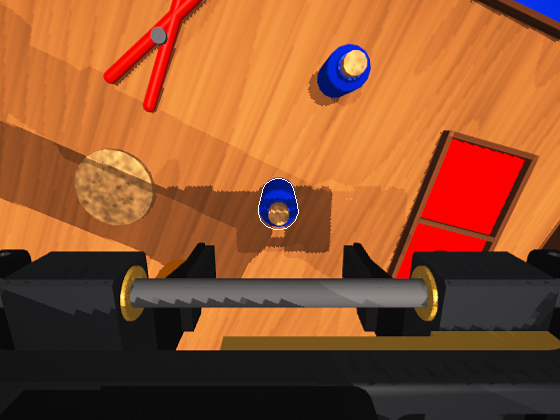

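The outline fits the vial at (279,204) and nothing is near the fingers. I'll grasp it.

```bash
python3 -m handwheel '[{"x":-0.001,"y":0,"z":0.03,"wx":0,"wy":0,"wz":0},{"x":-0.001,"y":0,"z":0.06,"wx":0,"wy":0,"wz":0},{"x":-0.001,"y":0,"z":0.09,"wx":0,"wy":0,"wz":0},{"x":-0.001,"y":0,"z":0.12,"wx":0,"wy":0,"wz":0},{"x":-0.001,"y":0,"z":0.138,"wx":0,"wy":0,"wz":0},{"x":-0.001,"y":0,"z":0.145,"wx":0,"wy":0,"wz":0},{"x":-0.001,"y":0,"z":0.145,"wx":0,"wy":0,"wz":0},{"x":-0.001,"y":0,"z":0.145,"wx":0,"wy":0,"wz":0}]' && python3 -m handwheel '[{"x":0,"y":0,"z":0,"wx":0,"wy":0,"wz":0},{"x":0,"y":0,"z":0,"wx":0,"wy":0,"wz":0},{"x":0,"y":0,"z":0,"wx":0,"wy":0,"wz":0},{"x":0,"y":0,"z":0,"wx":0,"wy":0,"wz":0},{"x":0,"y":0,"z":0,"wx":0,"wy":0,"wz":0},{"x":0,"y":0,"z":0,"wx":0,"wy":0,"wz":0},{"x":0,"y":0,"z":0,"wx":0,"wy":0,"wz":0}]' 0.015 20; python3 go.py .593 .331 .16
```

```text
time: 13.65
position: [0.465, -0.0642, 0.031]
tool_rot: [1.694, 2.645, -0.003]
ft_force: [0.3, -0.4, 0.6]
grip_width: 0.826
grip_force: 0.0
time: 14.23
position: [0.4642, -0.0634, 0.0311]
tool_rot: [1.694, 2.645, 0.001]
ft_force: [0.1, 0.6, 1.1]
grip_width: 0.408
grip_force: 20.0
shift mm [ 304.3  282.2 -128.7] turn deg [ 0.  -0.  14.5] at [ 0.4642 -0.0634  0.0311] t 14.23 w 35.5 19.982452327385545
```

```bash
python3 -m handwheel '[{"x":0,"y":0,"z":-0.02,"wx":0,"wy":0,"wz":0},{"x":0,"y":0,"z":-0.06,"wx":0,"wy":0,"wz":0},{"x":0,"y":0,"z":-0.1,"wx":0,"wy":0,"wz":0},{"x":0.01,"y":0.01,"z":-0.13,"wx":0,"wy":0,"wz":0},{"x":0.038,"y":0.035,"z":-0.13,"wx":0,"wy":0,"wz":0},{"x":0.068,"y":0.062,"z":-0.13,"wx":0,"wy":0,"wz":0},{"x":0.098,"y":0.09,"z":-0.13,"wx":0,"wy":0,"wz":0},{"x":0.128,"y":0.118,"z":-0.13,"wx":0,"wy":0,"wz":0},{"x":0.158,"y":0.146,"z":-0.13,"wx":0,"wy":0,"wz":0},{"x":0.188,"y":0.174,"z":-0.13,"wx":0,"wy":0,"wz":0}]'; python3 go.py .593 .331 .16
```

```text
time: 15.07
position: [0.5433, 0.182, 0.1605]
tool_rot: [-1.693, -2.645, 0.0]
ft_force: [0.2, -0.4, -0.8]
grip_width: 0.405
grip_force: 20.0
shift mm [114.5 107.5   0.6] turn deg [-0.  -0.  14.6] at [0.5433 0.182  0.1605] t 15.07 w 35.3 19.983976273506414
```

```bash
python3 -m handwheel '[{"x":0.029,"y":0.027,"z":0,"wx":0,"wy":0,"wz":0},{"x":0.058,"y":0.054,"z":0,"wx":0,"wy":0,"wz":0},{"x":0.087,"y":0.081,"z":0,"wx":0,"wy":0,"wz":0},{"x":0.114,"y":0.107,"z":0,"wx":0,"wy":0,"wz":0},{"x":0.114,"y":0.107,"z":0,"wx":0,"wy":0,"wz":0},{"x":0.114,"y":0.107,"z":0,"wx":0,"wy":0,"wz":0},{"x":0.114,"y":0.107,"z":0,"wx":0,"wy":0,"wz":0}]'; python3 go.py .593 .331 .036
```

```text
time: 15.65
position: [0.5925, 0.3272, 0.16]
tool_rot: [1.694, 2.645, -0.004]
ft_force: [-0.6, -0.9, -1.4]
grip_width: 0.403
grip_force: 20.0
shift mm [  3.4   2.2 124. ] turn deg [-0.1  0.1 14.5] at [0.5925 0.3272 0.16  ] t 15.65 w 35.1 19.98456645902479
```

```bash
python3 -m handwheel '[{"x":0.001,"y":0.001,"z":0.025,"wx":0,"wy":0,"wz":0},{"x":0.001,"y":0.001,"z":0.06,"wx":0,"wy":0,"wz":0},{"x":0.001,"y":0.001,"z":0.09,"wx":0,"wy":0,"wz":0},{"x":0.001,"y":0.001,"z":0.11,"wx":0,"wy":0,"wz":0},{"x":0.001,"y":0.001,"z":0.117,"wx":0,"wy":0,"wz":0},{"x":0.001,"y":0.001,"z":0.121,"wx":0,"wy":0,"wz":0},{"x":0.001,"y":0.001,"z":0.123,"wx":0,"wy":0,"wz":0},{"x":0.001,"y":0.001,"z":0.1235,"wx":0,"wy":0,"wz":0},{"x":0.001,"y":0.001,"z":0.1235,"wx":0,"wy":0,"wz":0},{"x":0.001,"y":0.001,"z":0.1235,"wx":0,"wy":0,"wz":0}]'; python3 -m handwheel '[{"x":0,"y":0,"z":0.0005,"wx":0,"wy":0,"wz":0},{"x":0,"y":0,"z":0.0005,"wx":0,"wy":0,"wz":0}]'
```

```text
time: 16.48
position: [0.5942, 0.33, 0.0391]
tool_rot: [1.694, 2.645, 0.004]
ft_force: [-0.6, 0.4, -0.9]
grip_width: 0.406
grip_force: 20.0
time: 16.65
position: [0.5936, 0.3299, 0.0376]
tool_rot: [1.694, 2.646, 0.002]
ft_force: [-0.3, -0.6, -0.1]
grip_width: 0.406
grip_force: 20.0
```

```bash
python3 -m handwheel '[{"x":0,"y":0,"z":0.0005,"wx":0,"wy":0,"wz":0},{"x":0,"y":0,"z":0.001,"wx":0,"wy":0,"wz":0},{"x":0,"y":0,"z":0.0015,"wx":0,"wy":0,"wz":0},{"x":0,"y":0,"z":0.0015,"wx":0,"wy":0,"wz":0}]'
```

```text
time: 16.98
position: [0.5934, 0.3298, 0.0361]
tool_rot: [-1.694, -2.646, -0.001]
ft_force: [-1.1, -0.0, 4.9]
grip_width: 0.405
grip_force: 20.0
```

Contact. Next I open, lift and go to the other vial.

```bash
python3 -m handwheel '[{"x":0,"y":0,"z":0,"wx":0,"wy":0,"wz":0},{"x":0,"y":0,"z":0,"wx":0,"wy":0,"wz":0},{"x":0,"y":0,"z":0,"wx":0,"wy":0,"wz":0},{"x":0,"y":0,"z":0,"wx":0,"wy":0,"wz":0},{"x":0,"y":0,"z":-0.02,"wx":0,"wy":0,"wz":0},{"x":0,"y":0,"z":-0.05,"wx":0,"wy":0,"wz":0},{"x":0,"y":0,"z":-0.085,"wx":0,"wy":0,"wz":0},{"x":0,"y":0,"z":-0.12,"wx":0,"wy":0,"wz":0},{"x":0,"y":0,"z":-0.143,"wx":0,"wy":0,"wz":0},{"x":0,"y":0,"z":-0.143,"wx":0,"wy":0,"wz":0}]' 0.072; python3 go.py .4656 .066 .18
```

```text
time: 17.82
position: [0.5965, 0.3309, 0.1852]
tool_rot: [1.692, 2.642, 0.015]
ft_force: [0.7, -0.3, 1.5]
grip_width: 0.826
grip_force: 0.0
shift mm [-185.9 -229.8    2.5] turn deg [ 0.6 -0.2 14.5] at [0.5965 0.3309 0.1852] t 17.82 w 71.9 0.0
```

```bash
python3 -m handwheel '[{"x":-0.026,"y":-0.031,"z":0.003,"wx":0,"wy":0,"wz":0},{"x":-0.052,"y":-0.063,"z":0.003,"wx":0,"wy":0,"wz":0},{"x":-0.078,"y":-0.095,"z":0.003,"wx":0,"wy":0,"wz":0},{"x":-0.104,"y":-0.127,"z":0.003,"wx":0,"wy":0,"wz":0},{"x":-0.13,"y":-0.159,"z":0.003,"wx":0,"wy":0,"wz":0},{"x":-0.156,"y":-0.191,"z":0.003,"wx":0,"wy":0,"wz":0},{"x":-0.184,"y":-0.228,"z":0.003,"wx":0,"wy":0,"wz":0},{"x":-0.184,"y":-0.228,"z":0.003,"wx":0,"wy":0,"wz":0},{"x":-0.184,"y":-0.228,"z":0.003,"wx":0,"wy":0,"wz":0},{"x":-0.184,"y":-0.228,"z":0.003,"wx":0,"wy":0,"wz":0}]'; python3 wr.py blue .4656 .066 w5; python3 go.py .4656 .066 .03
```

```text
time: 18.65
position: [0.4633, 0.0678, 0.1754]
tool_rot: [-1.694, -2.645, -0.002]
ft_force: [0.4, 0.5, -0.1]
grip_width: 0.826
grip_force: 0.0
[0.4676 0.0666] cost 0.18
shift mm [ -3.1   0.7 145.3] turn deg [ 0.  -0.  14.6] at [0.4636 0.0685 0.1753] t 18.7 w 71.7 0.0
```

```bash
python3 -m handwheel '[{"x":-0.003,"y":0.002,"z":0.03,"wx":0,"wy":0,"wz":0},{"x":-0.003,"y":0.002,"z":0.06,"wx":0,"wy":0,"wz":0},{"x":-0.003,"y":0.002,"z":0.09,"wx":0,"wy":0,"wz":0},{"x":-0.003,"y":0.002,"z":0.12,"wx":0,"wy":0,"wz":0},{"x":-0.003,"y":0.002,"z":0.138,"wx":0,"wy":0,"wz":0},{"x":-0.003,"y":0.002,"z":0.145,"wx":0,"wy":0,"wz":0},{"x":-0.003,"y":0.002,"z":0.145,"wx":0,"wy":0,"wz":0},{"x":-0.003,"y":0.002,"z":0.145,"wx":0,"wy":0,"wz":0}]' && python3 -m handwheel '[{"x":0,"y":0,"z":0,"wx":0,"wy":0,"wz":0},{"x":0,"y":0,"z":0,"wx":0,"wy":0,"wz":0},{"x":0,"y":0,"z":0,"wx":0,"wy":0,"wz":0},{"x":0,"y":0,"z":0,"wx":0,"wy":0,"wz":0},{"x":0,"y":0,"z":0,"wx":0,"wy":0,"wz":0},{"x":0,"y":0,"z":0,"wx":0,"wy":0,"wz":0},{"x":0,"y":0,"z":0,"wx":0,"wy":0,"wz":0}]' 0.015 20; python3 go.py .599 .237 .16
```

```text
time: 19.37
position: [0.467, 0.066, 0.0306]
tool_rot: [1.692, 2.646, -0.001]
ft_force: [-0.4, -0.5, 0.4]
grip_width: 0.83
grip_force: 0.0
time: 19.95
position: [0.4665, 0.0654, 0.0306]
tool_rot: [1.694, 2.645, 0.001]
ft_force: [0.3, -0.1, 0.8]
grip_width: 0.407
grip_force: 20.0
shift mm [ 100.5  192.3 -129.2] turn deg [ 0.  -0.  14.5] at [0.4665 0.0654 0.0306] t 19.95 w 35.4 19.963623430303414
```

```bash
python3 -m handwheel '[{"x":0,"y":0,"z":-0.02,"wx":0,"wy":0,"wz":0},{"x":0,"y":0,"z":-0.06,"wx":0,"wy":0,"wz":0},{"x":0,"y":0,"z":-0.1,"wx":0,"wy":0,"wz":0},{"x":0.01,"y":0.019,"z":-0.129,"wx":0,"wy":0,"wz":0},{"x":0.028,"y":0.054,"z":-0.129,"wx":0,"wy":0,"wz":0},{"x":0.046,"y":0.088,"z":-0.129,"wx":0,"wy":0,"wz":0},{"x":0.064,"y":0.122,"z":-0.129,"wx":0,"wy":0,"wz":0},{"x":0.082,"y":0.157,"z":-0.129,"wx":0,"wy":0,"wz":0},{"x":0.1,"y":0.192,"z":-0.129,"wx":0,"wy":0,"wz":0},{"x":0.1,"y":0.192,"z":-0.129,"wx":0,"wy":0,"wz":0}]'; python3 -m handwheel '[{"x":0,"y":0,"z":0,"wx":0,"wy":0,"wz":0},{"x":0,"y":0,"z":0,"wx":0,"wy":0,"wz":0},{"x":0,"y":0,"z":0,"wx":0,"wy":0,"wz":0}]'; python3 go.py .599 .237 .036
```

```text
time: 20.78
position: [0.6002, 0.2451, 0.1562]
tool_rot: [-1.682, -2.653, -0.001]
ft_force: [-1.3, 1.4, -1.5]
grip_width: 0.407
grip_force: 20.0
time: 21.03
position: [0.5984, 0.2345, 0.1594]
tool_rot: [-1.697, -2.644, 0.001]
ft_force: [-0.4, -1.0, -1.3]
grip_width: 0.402
grip_force: 20.0
shift mm [  2.    1.6 123.4] turn deg [-0.   0.  14.4] at [0.5984 0.2345 0.1594] t 21.03 w 35.0 19.965249287597544
```

```bash
python3 -m handwheel '[{"x":0.001,"y":0.001,"z":0.025,"wx":0,"wy":0,"wz":0},{"x":0.001,"y":0.001,"z":0.06,"wx":0,"wy":0,"wz":0},{"x":0.001,"y":0.001,"z":0.09,"wx":0,"wy":0,"wz":0},{"x":0.001,"y":0.001,"z":0.11,"wx":0,"wy":0,"wz":0},{"x":0.001,"y":0.001,"z":0.117,"wx":0,"wy":0,"wz":0},{"x":0.001,"y":0.001,"z":0.121,"wx":0,"wy":0,"wz":0},{"x":0.001,"y":0.001,"z":0.1225,"wx":0,"wy":0,"wz":0},{"x":0.001,"y":0.001,"z":0.1225,"wx":0,"wy":0,"wz":0},{"x":0.001,"y":0.001,"z":0.1225,"wx":0,"wy":0,"wz":0},{"x":0.001,"y":0.001,"z":0.1225,"wx":0,"wy":0,"wz":0}]'; python3 -m handwheel '[{"x":0,"y":0,"z":0.0005,"wx":0,"wy":0,"wz":0},{"x":0,"y":0,"z":0.001,"wx":0,"wy":0,"wz":0},{"x":0,"y":0,"z":0.001,"wx":0,"wy":0,"wz":0}]'
```

```text
time: 21.87
position: [0.6003, 0.2381, 0.0385]
tool_rot: [1.693, 2.645, 0.004]
ft_force: [0.5, -0.2, -1.4]
grip_width: 0.408
grip_force: 20.0
time: 22.12
position: [0.5994, 0.2379, 0.0361]
tool_rot: [1.694, 2.646, 0.001]
ft_force: [-0.8, -0.1, -2.3]
grip_width: 0.405
grip_force: 20.0
```

```bash
python3 -m handwheel '[{"x":0,"y":0,"z":0.0005,"wx":0,"wy":0,"wz":0},{"x":0,"y":0,"z":0.001,"wx":0,"wy":0,"wz":0},{"x":0,"y":0,"z":0.001,"wx":0,"wy":0,"wz":0}]'; python3 -m handwheel '[{"x":0,"y":0,"z":0,"wx":0,"wy":0,"wz":0},{"x":0,"y":0,"z":0,"wx":0,"wy":0,"wz":0},{"x":0,"y":0,"z":0,"wx":0,"wy":0,"wz":0},{"x":0,"y":0,"z":0,"wx":0,"wy":0,"wz":0},{"x":0,"y":0,"z":-0.02,"wx":0,"wy":0,"wz":0},{"x":0,"y":0,"z":-0.05,"wx":0,"wy":0,"wz":0},{"x":0,"y":0,"z":-0.085,"wx":0,"wy":0,"wz":0},{"x":0,"y":0,"z":-0.12,"wx":0,"wy":0,"wz":0},{"x":0,"y":0,"z":-0.143,"wx":0,"wy":0,"wz":0},{"x":0,"y":0,"z":-0.143,"wx":0,"wy":0,"wz":0}]' 0.072; python3 go.py .414 .1762 .18
```

```text
time: 22.37
position: [0.5995, 0.2378, 0.0356]
tool_rot: [-1.694, -2.646, -0.001]
ft_force: [-0.9, -0.5, 4.5]
grip_width: 0.408
grip_force: 19.9
time: 23.2
position: [0.6026, 0.2386, 0.1843]
tool_rot: [1.692, 2.641, 0.014]
ft_force: [1.5, -0.6, 0.7]
grip_width: 0.825
grip_force: 0.0
shift mm [  22.2 -197.5    2.2] turn deg [ 0.6 -0.1 14.5] at [0.6026 0.2386 0.1843] t 23.2 w 71.8 0.0
```

```bash
python3 -m handwheel '[{"x":0.004,"y":-0.039,"z":0.003,"wx":0,"wy":0,"wz":0},{"x":0.008,"y":-0.078,"z":0.003,"wx":0,"wy":0,"wz":0},{"x":0.012,"y":-0.117,"z":0.003,"wx":0,"wy":0,"wz":0},{"x":0.016,"y":-0.156,"z":0.003,"wx":0,"wy":0,"wz":0},{"x":0.02,"y":-0.195,"z":0.003,"wx":0,"wy":0,"wz":0},{"x":0.02,"y":-0.195,"z":0.003,"wx":0,"wy":0,"wz":0},{"x":0.02,"y":-0.195,"z":0.003,"wx":0,"wy":0,"wz":0},{"x":0.02,"y":-0.195,"z":0.003,"wx":0,"wy":0,"wz":0}]'; python3 wr.py red .414 .1762 w6; python3 go.py .414 .1762 .03
```

```text
time: 23.87
position: [0.4143, 0.1747, 0.1751]
tool_rot: [1.694, 2.646, 0.003]
ft_force: [-0.1, -0.5, 0.5]
grip_width: 0.828
grip_force: 0.0
[0.4141 0.176 ] cost 0.19
shift mm [  1.8  -0.4 145.1] turn deg [ 0.1  0.  14.5] at [0.4149 0.1747 0.1751] t 23.92 w 72.2 0.0
```

```bash
python3 -m handwheel '[{"x":0.0015,"y":0,"z":0.03,"wx":0,"wy":0,"wz":0},{"x":0.0015,"y":0,"z":0.06,"wx":0,"wy":0,"wz":0},{"x":0.0015,"y":0,"z":0.09,"wx":0,"wy":0,"wz":0},{"x":0.0015,"y":0,"z":0.12,"wx":0,"wy":0,"wz":0},{"x":0.0015,"y":0,"z":0.138,"wx":0,"wy":0,"wz":0},{"x":0.0015,"y":0,"z":0.145,"wx":0,"wy":0,"wz":0},{"x":0.0015,"y":0,"z":0.145,"wx":0,"wy":0,"wz":0},{"x":0.0015,"y":0,"z":0.145,"wx":0,"wy":0,"wz":0}]' && python3 -m handwheel '[{"x":0,"y":0,"z":0,"wx":0,"wy":0,"wz":0},{"x":0,"y":0,"z":0,"wx":0,"wy":0,"wz":0},{"x":0,"y":0,"z":0,"wx":0,"wy":0,"wz":0},{"x":0,"y":0,"z":0,"wx":0,"wy":0,"wz":0},{"x":0,"y":0,"z":0,"wx":0,"wy":0,"wz":0},{"x":0,"y":0,"z":0,"wx":0,"wy":0,"wz":0},{"x":0,"y":0,"z":0,"wx":0,"wy":0,"wz":0}]' 0.02 20; python3 go.py .652 .029 .16
```

```text
time: 24.58
position: [0.4144, 0.1757, 0.0301]
tool_rot: [1.694, 2.644, -0.001]
ft_force: [0.8, 0.3, -0.1]
grip_width: 0.826
grip_force: 0.0
time: 25.17
position: [0.4136, 0.176, 0.0304]
tool_rot: [1.694, 2.646, 0.002]
ft_force: [-0.1, 0.4, 3.6]
grip_width: 0.522
grip_force: 20.0
shift mm [-233.2  155.2 -129.5] turn deg [ 0.1 -0.  14.5] at [0.4136 0.176  0.0304] t 25.17 w 45.4 20.00034466618672
```

```bash
python3 -m handwheel '[{"x":0,"y":0,"z":-0.02,"wx":0,"wy":0,"wz":0},{"x":0,"y":0,"z":-0.06,"wx":0,"wy":0,"wz":0},{"x":0,"y":0,"z":-0.1,"wx":0,"wy":0,"wz":0},{"x":-0.015,"y":0.01,"z":-0.129,"wx":0,"wy":0,"wz":0},{"x":-0.047,"y":0.031,"z":-0.129,"wx":0,"wy":0,"wz":0},{"x":-0.079,"y":0.053,"z":-0.129,"wx":0,"wy":0,"wz":0},{"x":-0.111,"y":0.074,"z":-0.129,"wx":0,"wy":0,"wz":0},{"x":-0.143,"y":0.095,"z":-0.129,"wx":0,"wy":0,"wz":0},{"x":-0.175,"y":0.117,"z":-0.129,"wx":0,"wy":0,"wz":0},{"x":-0.205,"y":0.137,"z":-0.129,"wx":0,"wy":0,"wz":0}]'; python3 -m handwheel '[{"x":-0.028,"y":0.018,"z":0,"wx":0,"wy":0,"wz":0},{"x":-0.028,"y":0.018,"z":0,"wx":0,"wy":0,"wz":0},{"x":-0.028,"y":0.018,"z":0,"wx":0,"wy":0,"wz":0},{"x":-0.028,"y":0.018,"z":0,"wx":0,"wy":0,"wz":0}]'; python3 go.py .652 .029 .036
```

```text
time: 26.0
position: [0.6245, 0.0458, 0.158]
tool_rot: [-1.693, -2.646, 0.001]
ft_force: [0.2, 0.4, -0.5]
grip_width: 0.52
grip_force: 20.0
time: 26.33
position: [0.6505, 0.0292, 0.1577]
tool_rot: [-1.693, -2.644, 0.002]
ft_force: [0.4, 0.8, -2.3]
grip_width: 0.52
grip_force: 20.0
shift mm [ -0.9   1.6 121.7] turn deg [-0.1 -0.  14.5] at [0.6505 0.0292 0.1577] t 26.33 w 45.2 20.000039901933633
```

```bash
python3 -m handwheel '[{"x":0,"y":0.001,"z":0.025,"wx":0,"wy":0,"wz":0},{"x":0,"y":0.001,"z":0.06,"wx":0,"wy":0,"wz":0},{"x":0,"y":0.001,"z":0.09,"wx":0,"wy":0,"wz":0},{"x":0,"y":0.001,"z":0.11,"wx":0,"wy":0,"wz":0},{"x":0,"y":0.001,"z":0.117,"wx":0,"wy":0,"wz":0},{"x":0,"y":0.001,"z":0.12,"wx":0,"wy":0,"wz":0},{"x":0,"y":0.001,"z":0.121,"wx":0,"wy":0,"wz":0},{"x":0,"y":0.001,"z":0.121,"wx":0,"wy":0,"wz":0},{"x":0,"y":0.001,"z":0.121,"wx":0,"wy":0,"wz":0},{"x":0,"y":0.001,"z":0.121,"wx":0,"wy":0,"wz":0}]'; python3 -m handwheel '[{"x":0,"y":0,"z":0.0005,"wx":0,"wy":0,"wz":0},{"x":0,"y":0,"z":0.001,"wx":0,"wy":0,"wz":0},{"x":0,"y":0,"z":0.001,"wx":0,"wy":0,"wz":0}]'
```

```text
time: 27.17
position: [0.6534, 0.0294, 0.0395]
tool_rot: [1.693, 2.644, 0.003]
ft_force: [0.3, -0.5, -2.1]
grip_width: 0.516
grip_force: 20.0
time: 27.42
position: [0.6525, 0.0293, 0.0371]
tool_rot: [1.694, 2.646, 0.001]
ft_force: [-0.1, -0.1, -2.3]
grip_width: 0.523
grip_force: 20.0
```

```bash
python3 -m handwheel '[{"x":0,"y":0,"z":0.0005,"wx":0,"wy":0,"wz":0},{"x":0,"y":0,"z":0.001,"wx":0,"wy":0,"wz":0},{"x":0,"y":0,"z":0.0015,"wx":0,"wy":0,"wz":0},{"x":0,"y":0,"z":0.002,"wx":0,"wy":0,"wz":0},{"x":0,"y":0,"z":0.002,"wx":0,"wy":0,"wz":0}]'
```

```text
time: 27.83
position: [0.6524, 0.0293, 0.0355]
tool_rot: [-1.694, -2.645, -0.0]
ft_force: [-2.8, 0.0, 4.3]
grip_width: 0.519
grip_force: 20.0
```

Contact. I'll open, lift, back off towards the base and check the result.

```bash
python3 -m handwheel '[{"x":0,"y":0,"z":0,"wx":0,"wy":0,"wz":0},{"x":0,"y":0,"z":0,"wx":0,"wy":0,"wz":0},{"x":0,"y":0,"z":0,"wx":0,"wy":0,"wz":0},{"x":0,"y":0,"z":0,"wx":0,"wy":0,"wz":0},{"x":0,"y":0,"z":-0.02,"wx":0,"wy":0,"wz":0},{"x":0,"y":0,"z":-0.05,"wx":0,"wy":0,"wz":0},{"x":0,"y":0,"z":-0.085,"wx":0,"wy":0,"wz":0},{"x":0,"y":0,"z":-0.12,"wx":0,"wy":0,"wz":0},{"x":0,"y":0,"z":-0.16,"wx":0,"wy":0,"wz":0},{"x":0,"y":0,"z":-0.17,"wx":0,"wy":0,"wz":0}]' 0.072; python3 -m handwheel '[{"x":0,"y":-0.04,"z":0,"wx":0,"wy":0,"wz":0},{"x":0,"y":-0.08,"z":0,"wx":0,"wy":0,"wz":0},{"x":0,"y":-0.12,"z":0,"wx":0,"wy":0,"wz":0},{"x":0,"y":-0.16,"z":0,"wx":0,"wy":0,"wz":0},{"x":0,"y":-0.2,"z":0,"wx":0,"wy":0,"wz":0},{"x":0,"y":-0.2,"z":0,"wx":0,"wy":0,"wz":0},{"x":0,"y":-0.2,"z":0,"wx":0,"wy":0,"wz":0},{"x":0,"y":-0.2,"z":0,"wx":0,"wy":0,"wz":0}]'
python3 - <<'E'
from bench import ctrl
import cv2,numpy as np
a=[ctrl.get_image(n)["image"][:,:,::-1] for n in("top","side")]
cv2.imwrite("pics/end.png",cv2.resize(np.hstack(a),(800,300)))
E
```

```text
time: 28.67
position: [0.6555, 0.0288, 0.2118]
tool_rot: [1.69, 2.639, 0.01]
ft_force: [1.3, 0.4, 0.3]
grip_width: 0.828
grip_force: 0.0
time: 29.33
position: [0.4714, -0.0539, 0.2054]
tool_rot: [1.693, 2.645, 0.005]
ft_force: [0.4, 1.1, 0.2]
grip_width: 0.829
grip_force: 0.0
```

View pics/end.png

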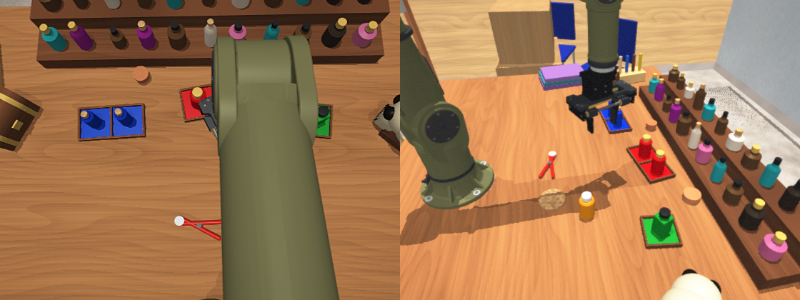

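The side half shows the red jars upright in the red tray at (645,150) and (658,163). The green bottle is in its tray at (662,226) and the amber jar still stands at (587,205). The top half shows both blue vials mid-bay at (92,120) and (123,117).

```bash
python3 -c "
from bench import ctrl
print(ctrl.close_job())"
```

```text
the job is handed in; nothing more can be done
None
```

All five bottles stand upright in the trays of their colour, the amber jar was left in place, and the job is handed in at about 29 s of robot time; no verdict came back from the judge.

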